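Park the trimmer's cutter head and click its back stop into the A6 notch

TASK

Set up the paper trimmer for cutting A6 cards. First slide the cutter head along its rail until it is against the end stop at the end away from the ruled side rail; then slide the back stop along the ruled rail towards the cutter, through the first notch, until its ball clicks into the middle one of the three notches. Finish there with the back stop's upright grip still pinched between the fingers (do not let go), with the cutter head still parked and everything else on the counter left where it is.

Things in the scene. Friction and masses are not known exactly. Their poses are not given: they have to be found in the camera images.
- trimmer: paper trimmer, fixed. Origin on the counter under the middle of the cutter rail; own y along that rail, own +x from the cutter over the feed board, z up; yaw within 0.2 rad. Board: x -35 to 220 mm, y +-200 mm, top at z 22 mm. Cutter rail: bar 18 mm wide at x = 0, z 42 to 60 mm, between black end brackets at y = +-190 mm (46 x 22 mm, tops at z 64 mm)
- head (a joint): cutter head along its rail, m: 0 = middle, grows towards the trimmer's +y; end stops at -0.145 and +0.145; +0.145 is the end away from the ruled rail, where the head is parked. Dry friction about 2.5 N; it stays where it is left
- head_grip (a point): cutter head's hand grip, an upright grey block 28 mm thick (along the trimmer's x), 44 mm long (along y), z 77 to 107 mm; this point lies on its middle at z 102 mm. Under it the black housing, 44 x 62 mm, top at z 78 mm, with the round blade guard on its -x side
- stop (a joint): back stop along the ruled rail, m: grows away from the cutter (trimmer's +x), range 0 to 0.125; notches at 0.012 (inner), 0.043 (middle, A6) and 0.086 (outer, A5); it starts beyond the outer one. A spring ball rides on the rail, about 1.5 N drag; within 3 mm of a notch it pulls the stop in, up to 6 N; pushing it out again takes 9 to 10 N
- stop_grip (a point): back stop's upright grey grip, 14 mm thick (along the trimmer's x, the sliding direction), 30 mm wide (along y), z 47 to 81 mm; this point lies on its middle at z 70 mm, straight above the ball. It stands on a black carriage, 40 x 24 mm, top at z 47 mm; an aluminium bar reaches from there 160 mm over the board in +y, z 23 to 46 mm
- notch1 (a point): middle of the middle (A6) notch. The ruled rail is an aluminium strip 44 mm wide along the trimmer's x at y = -165 mm, x 32 to 212 mm, top at z 32 mm, with three cross grooves 8.4 mm wide (the notches) at x = 67, 98 (this one) and 141 mm; this point is at the rail's top
- cards: pack of blank cards, 105 x 148 x 10 mm, lying on the feed board; origin under its centre; leave alone
- stapler: grey desk stapler, 140 x 34 x 46 mm, beside the trimmer; leave alone
- dispenser: desk tape dispenser, 145 x 58 x 90 mm; leave alone
- stamp: self-inking stamp, 62 x 40 x 75 mm, standing beside the ruled rail; leave alone
- glue: glue stick, diameter 26 mm, 90 mm tall, standing beyond the trimmer; leave alone
- tape: roll of tape, diameter 76 mm, 19 mm high, lying beyond the trimmer; leave alone
- mug: white mug, diameter 82 mm, 95 mm tall; leave alone

How it is judged:
By the outcome, as a careful person would: the job done as asked, in the order asked, and still so for the second after the job is handed in, while the arm keeps its last pose, push and grip.
It also fails if it takes over 58 s, if anything falls off the work surface, if the arm or the gripper's body presses on something with over 40 N, if the wrist force passes 120 N, or if a joint passes its speed limit or range.

ROBOT

A 6-joint arm with a two-finger parallel gripper is mounted at the origin on the work surface. World frame = base frame: x ahead of the robot, y to its left, z up, the work surface at z = 0. Lengths are in mm, angles in rad, forces in N, time in s.
With the tool pointing down it reaches from about 325 to 900 mm from the base axis. Payload 6.1 kg.
Tool frame: the origin (TCP) lies at the very end of the fingers, on their centre line; the grasp point (between the pads) lies 19 mm behind it; z points along the fingers, y is the line along which they close (so a half turn about z gives the same grasp; the last joint's range is limited). The gripper opens to 87 mm and grips with 3 to 60 N. Pads are 19 mm wide; open, the fingers measure 117 mm over their backs; the gripper's body (75 mm by 190 mm) begins 51 mm behind the grasp point.
Start: joints at [1.197, 0.22, 1.526, -0, 1.395, -0.126], TCP at [153.294, 605.902, 222.538] pointing down, gripper open.
Joint ranges: [-2.98, 2.98], [-0.91, 2.08], [0.09, 2.57], [-1.24, 4.39], [0.2, 2.65], [-2.68, 2.68]. Speed limits (rad/s): [2.57, 2.57, 3.01, 3.14, 3.14, 3.14].

INTERFACE

Orientations are given as a unit quaternion [w, x, y, z].
In Python, from workcell import r gives the robot as it stands. The module is installed in compiled form; this text tells all that it offers.
- The arm moves only by the tool drive_tool, never from a script. Its argument "commands" is a list of rows, each a list of 3 entries, a list of its own where there are three numbers: the shift along the tool's x, y, z in fractions of the full range, 1 being 100 cm, then the turn, a rotation vector about the tool's x, y, z in fractions of the full range, 1 being 90 degrees, then the opening, from 0 (shut) to 1 (fully open). In form: [[[tx, ty, tz], [wx, wy, wz], jaw], ...]. A call has 1 to 12 rows; each row is the pose to reach, as a shift and turn from the pose commanded when the call began, along the tool's axes at that moment; what a row does not reach only later rows make up. A row lasts 1/10 s, in which the tool goes at most 50 mm and 8.59 degrees, less where a joint would pass 70% of its speed; a pose out of reach is approached as far as the arm can. A shift or turn number past 1, either way, is cut back to 1. A call with a gripper value outside its range is refused whole. The fingers move at their own pace and stop on an object; "squeeze" is the grip in N (left out, the last holds). Time passes only in rows, so rows that repeat a pose let the fingers close. It gives the time, the measured TCP pose, the force, the opening and the grip force at its end, in the units of the state.
- r.observe(): the state, without advancing time (a new reading comes with each control period).
- r.grab_frame(name): name is "scene" or "top"; returns a dict with "frame" (400x640x3 uint8, blue, green, red), "vfov" (degrees; the focal length in pixels is half the picture's height over the tangent of half this angle, whatever the lens; pixels are square), "cx", "cy" (the principal point, pixels), "rvec" (rotation vector, rad) and "tvec" (3), from world to camera coordinates, as OpenCV has them. Camera axes: x right, y down, z forward; pixel columns grow to the right and rows downward; lengths in mm; the calibration is good to about 2 mm. A picture is of the moment at which its call begins. There is no depth.
- r.hand_in(): hands the job in; it is judged then, once.
The state is a dict: "t": time; "joints": joint angles; "dq": joint speeds; "tau": joint torques, N m; "ee_pos": TCP position; "tool_rot": TCP orientation; "wrist_force": force on the tool from outside, world axes, zero at the start; "moment": the same for the moment, N m; "width": finger opening in mm; "gripper_force": force on a finger pad.
Only numpy, scipy, OpenCV 4.12 (cv2) and the standard library are available. Lean on these libraries where they do the work, as an engineer would, in place of code of your own. Each camera call takes 0.05 s, during which the arm holds its last target. There are 200 camera calls.

## Working session

There is one attempt and no reset: what is moved stays moved. The work goes in short steps, Python scripts to look and compute and a tool call to move; the robot and the scene stay as the last step left them, time stands still between calls to the robot, and variables do not carry over. Pictures are saved under pics/ and viewed, at most 10 in all, crops included, and the job is handed in when it is done.

Besides the shell and the picture viewer there is one more tool, called after "Request:" as name([rows], argument=value, ...), one row to a line, values as JSON. drive_tool: Moves the arm, as the interface text tells. Its arguments: {"type":"object","properties":{"commands":{"type":"array","items":{"type":"array"}},"squeeze":{"type":"number"}},"required":["commands"]}

```bash
mkdir -p pics; cat > h.py <<'E'
import numpy as np, cv2
from workcell import r
def grab(n):
    f=r.grab_frame(n); im=f["frame"]; F=im.shape[0]/2/np.tan(np.radians(f["vfov"])/2)
    K=np.array([[F,0,f["cx"]],[0,F,f["cy"]],[0,0,1]]); R=cv2.Rodrigues(np.array(f["rvec"],float))[0]; t=np.array(f["tvec"],float).ravel()
    return im,K,R,t
def ray(c,uv):
    im,K,R,t=c; d=R.T@np.linalg.inv(K)@np.array([uv[0],uv[1],1.]); return -R.T@t,d/np.linalg.norm(d)
def onz(c,uv,z):
    o,d=ray(c,uv); return o+d*(z-o[2])/d[2]
def tri(c1,p1,c2,p2):
    o1,d1=ray(c1,p1);o2,d2=ray(c2,p2)
    s=np.linalg.lstsq(np.c_[d1,-d2],o2-o1,rcond=None)[0]
    a,b=o1+s[0]*d1,o2+s[1]*d2; return (a+b)/2,np.linalg.norm(a-b)
def proj(c,P):
    im,K,R,t=c; q=K@(R@np.array(P,float)+t); return q[:2]/q[2]
E
python3 - <<'E'
from h import *
for n in("top","scene"):
    c=grab(n); cv2.imwrite(f"pics/{n}0.png",c[0]); print(n,c[1][0],c[1][1],-c[2].T@c[3],c[2][2])
print(r.observe())
E
```

```text
top [438.79752281   0.         318.29248937] [  0.         438.79752281 199.26326839] [3.71999486e+02 1.22393340e+00 1.48431311e+03] [ 0.17735133 -0.00248121 -0.98414448]
scene [426.30844046   0.         318.5023038 ] [  0.         426.30844046 203.82282198] [1102.96532879 -648.18463104 1190.44347234] [-0.3439997   0.47642064 -0.80912767]
{'t': 0.1, 'joints': array([ 1.19689795e+00,  2.21175456e-01,  1.52748544e+00,  7.20076755e-06,
        1.39469544e+00, -1.26084757e-01]), 'dq': array([-0.00131309, -0.00204226, -0.00203378,  0.0004234 ,  0.00065485,
        0.00024268]), 'tau': array([ 1.28123622e-03, -4.95947421e+01, -3.88517118e+01,  7.01806345e-02,
        5.15335752e-02, -1.09628206e-04]), 'ee_pos': array([153.09129777, 605.38920007, 221.53514044]), 'tool_rot': array([-2.21598784e-04,  1.23590580e-01,  9.92332903e-01, -8.53555893e-04]), 'wrist_force': array([ 0.74396057,  0.25198197, -0.94725497]), 'moment': array([0.03082618, 0.04207791, 0.03106032]), 'gripper_force': 0.0, 'width': 86.70753268458779}
```

View pics/top0.png

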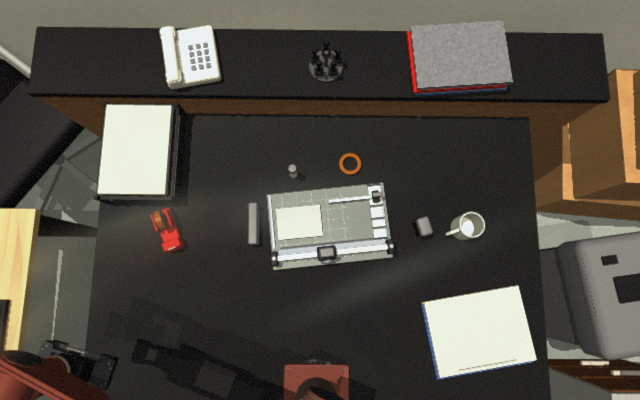

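View pics/scene0.png

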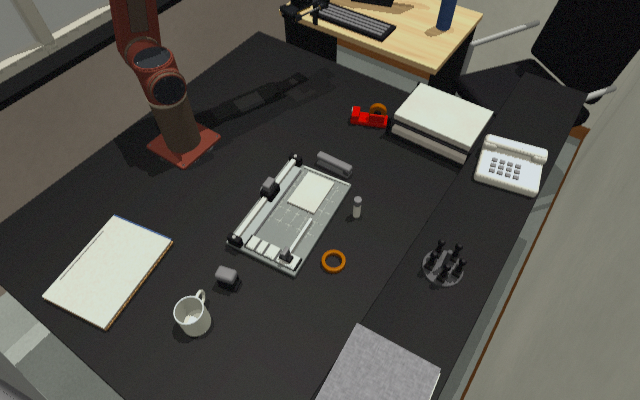

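The top view shows the trimmer around (330,225): the cutter head at (327,254), the stop carriage at (376,196), and the ruled rail at x≈377. The scene view shows the head at (269,187) and the stop at (287,256). I'll zoom both.

```bash
python3 - <<'E'
import cv2
a=cv2.imread("pics/top0.png")[175:280,255:405]; b=cv2.imread("pics/scene0.png")[145:280,215:365]
a=cv2.resize(a,(780,546),interpolation=cv2.INTER_CUBIC)
b=cv2.resize(b,(660,594),interpolation=cv2.INTER_CUBIC)
cv2.imwrite("pics/ta.png",a);cv2.imwrite("pics/sb.png",b)
E
```

```text
(no output)
```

View pics/ta.png

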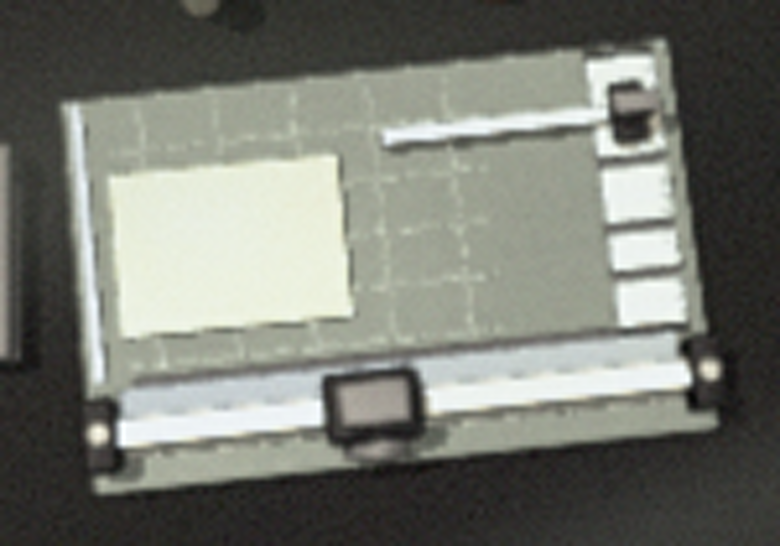

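View pics/sb.png

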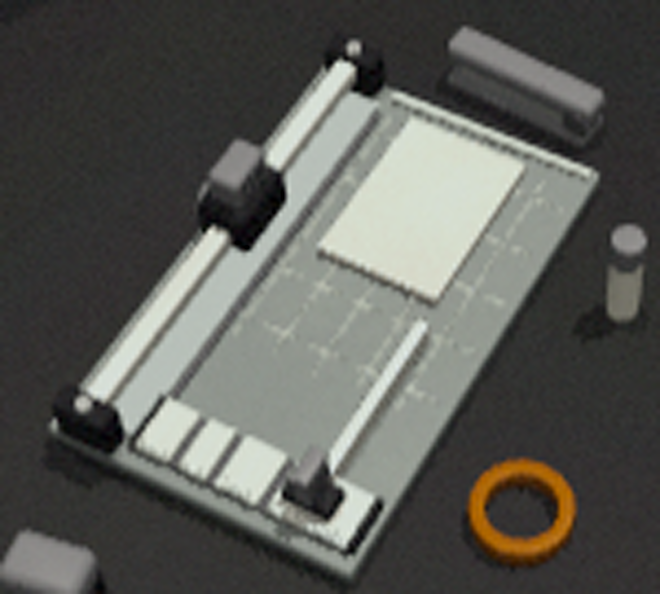

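The top crop (5.2x) shows board corners (62,103), (664,41), (718,423) and (98,493). The grooves are at (632,158), (640,228) and (648,272), and the head grip's top face is at (373,402). The scene crop (4.4x) shows the head grip's top at (237,165), the stop grip's top at about (312,465), and grooves near (275,500)*, (237,470) and (190,440).

```bash
cat > m.py <<'E'
from h import *
T=grab("top");S=grab("scene")
tp=lambda p:((p[0]+.5)/5.2-.5+255,(p[1]+.5)/5.2-.5+175)
sp=lambda p:((p[0]+.5)/4.4-.5+215,(p[1]+.5)/4.4-.5+145)
E
python3 - <<'E'
from m import *
loc=np.array([[220,200],[220,-200],[-35,-200],[-35,200]],float)
def fit(L,W):
    L=np.array(L);W=np.array(W)[:,:2];a,b=L-L.mean(0),W-W.mean(0)
    yaw=np.arctan2((a[:,0]*b[:,1]-a[:,1]*b[:,0]).sum(),(a*b).sum());R=np.array([[np.cos(yaw),-np.sin(yaw)],[np.sin(yaw),np.cos(yaw)]])
    t=W.mean(0)-R@L.mean(0); print("yaw",yaw,"t",t,"res",np.round(W-(L@R.T+t),1).tolist());return R,t,yaw
tc=[(62,103),(664,41),(718,423),(98,493)]
R,t,y=fit(loc,[onz(T,tp(p),22) for p in tc])
# scene: corners +x+y (597,176), +x-y (352,578), -x-y (52,428)
R2,t2,y2=fit(loc[[0,1,2]],[onz(S,sp(p),22) for p in [(597,176),(350,578),(52,428)]])
# height checks: corners, grips triangulated
for a,b in [((62,103),(597,176)),((664,41),(350,578)),((373,402),(237,165)),((98,433),(354,48)),((708,370),(83,403))]:
    print("tri",tri(T,tp(a),S,sp(b)))
# mask light strips of the rail in top: segment centres
g=cv2.cvtColor(T[0],cv2.COLOR_BGR2HSV)
for p in [(632,158),(640,228),(648,272)]:
    print("groove local",(onz(T,tp(p),32)[:2]-t)@R)
for p in [(276,497),(237,468),(190,436)]: pass
for z,p in [(107,(373,402)),(81,(633,99))]:
    w=onz(T,tp(p),z);print("top grip",z,w,(w[:2]-t)@R)
for z,p in [(107,(237,165)),(81,(312,465))]:
    w=onz(S,sp(p),z);print("scene grip",z,w,(w[:2]-t2)@R2,(w[:2]-t)@R)
E
```

```text
yaw 0.11908975200213685 t [456.48366744 -49.68673602] res [[-0.7, -1.8], [-2.7, 1.9], [1.9, 1.8], [1.5, -1.9]]
yaw 0.11884232303270628 t [457.73333787 -50.13742192] res [[-1.8, -3.9], [-0.7, 0.0], [2.5, 3.9]]
tri (array([650.26107945, 172.95808104,  19.66445796]), np.float64(1.6439720980356727))
tri (array([ 697.29014941, -220.86702845,   16.80193019]), np.float64(0.4226868689103533))
tri (array([454.20600585, -28.52253725, 102.75159899]), np.float64(1.4266511793443692))
tri (array([435.45129929, 139.75789389,  67.45886369]), np.float64(0.9206385569292072))
tri (array([ 478.01425856, -236.98819609,   66.60869579]), np.float64(1.0767255795886215))
groove local [ 141.1627461  -165.05530289]
groove local [  95.43172688 -164.13285388]
groove local [  66.73512491 -165.44938688]
top grip 107 [453.47554971 -28.95815368 107.        ] [-0.52408095 20.9391556 ]
top grip 81 [ 645.51413444 -191.25915605   81.        ] [ 170.87159996 -163.02810768]
scene grip 107 [457.20636015 -30.40637284 107.        ] [ 1.81610723 19.65435722] [ 3.00824419 19.05794207]
scene grip 81 [ 647.84848208 -191.061267     81.        ] [ 172.06585596 -162.47042618] [ 173.21292476 -163.10896049]
```

```bash
cat > g.py <<'E'
from h import *
from scipy.spatial.transform import Rotation as Ro
t=np.array([457.,-50.]);yaw=.119
c,s=np.cos(yaw),np.sin(yaw)
W=lambda x,y:t+np.array([c*x-s*y,s*x+c*y])
def L(p): d=np.array(p)[:2]-t; return np.array([c*d[0]+s*d[1],-s*d[0]+c*d[1]])
def go(x,y,z,sg=1):
    o=r.observe();q=o["tool_rot"];R=Ro.from_quat([q[1],q[2],q[3],q[0]])
    ey=np.array([c,s,0])*sg;ez=np.array([0,0,-1.]);ex=np.cross(ey,ez)
    G=Ro.from_matrix(np.c_[ex,ey,ez]); p=np.r_[W(x,y),z]
    print("shift",R.inv().apply((p-o["ee_pos"])/1000).round(4),"turn",np.degrees((R.inv()*G).as_rotvec()).round(2),"local",L(o["ee_pos"]).round(1),o["ee_pos"].round(1),"F",o["wrist_force"].round(1),o["t"],o["width"])
E
python3 -c "
from g import *
go(0,20,180);go(0,20,180,-1)"
```

```text
shift [-0.4482 -0.5423  0.0424] turn [-7.000e-02  3.000e-02  6.898e+01] local [-223.9  687. ] [153.2 605.6 221.8] F [-0.   0.7  0.7] 0.2 86.85508770417265
shift [-0.4482 -0.5423  0.0424] turn [-4.0000e-02 -7.0000e-02 -1.1102e+02] local [-223.9  687. ] [153.2 605.6 221.8] F [-0.   0.7  0.7] 0.2 86.85508770417265
```

Careful with the scale: turns go in shares of 90 degrees. That gives: 56 degrees / 90 = 0.6222.

Request:
drive_tool([
  [[-0.01,-0.013,0],[0,0,0.0222],1],
  [[-0.035,-0.042,0],[0,0,0.0778],1],
  [[-0.065,-0.079,0],[0,0,0.1333],1],
  [[-0.095,-0.115,0],[0,0,0.1889],1],
  [[-0.125,-0.151,0],[0,0,0.2444],1],
  [[-0.155,-0.187,0],[0,0,0.3],1],
  [[-0.185,-0.224,0],[0,0,0.3556],1],
  [[-0.215,-0.26,0],[0,0,0.4111],1],
  [[-0.245,-0.296,0],[0,0,0.4667],1],
  [[-0.275,-0.333,0],[0,0,0.5222],1],
  [[-0.305,-0.369,0],[0,0,0.5778],1],
  [[-0.325,-0.393,0],[0,0,0.6222],1],
])

```text
t: 1.4
ee_pos: [372.7, 142.7, 222.7]
tool_rot: [0.001, 0.577, 0.817, 0.0]
wrist_force: [0.0, -0.1, -0.5]
width: 87.3
gripper_force: 0.0
```

```bash
python3 -c "
from g import *
go(0,20,180)"
```

```text
shift [-0.1902  0.0195  0.0429] turn [ 0.05  0.04 12.69] local [-60.8 201.3] [372.7 142.7 222.7] F [ 0.  -0.1 -0.5] 1.4 87.32709973002957
```

Converted, 12.7 degrees / 90 = 0.1411.

Request:
drive_tool([
  [[-0.02,0.002,0.005],[0,0,0.0222],1],
  [[-0.05,0.005,0.012],[0,0,0.0556],1],
  [[-0.085,0.009,0.02],[0,0,0.0889],1],
  [[-0.12,0.013,0.028],[0,0,0.1111],1],
  [[-0.15,0.016,0.035],[0,0,0.1222],1],
  [[-0.175,0.018,0.04],[0,0,0.1367],1],
  [[-0.19,0.0195,0.043],[0,0,0.1411],1],
  [[-0.19,0.0195,0.043],[0,0,0.1411],1],
  [[-0.19,0.0195,0.043],[0,0,0.1411],1],
])

```text
t: 2.3
ee_pos: [454.4, -26.5, 179.5]
tool_rot: [-0.0, 0.662, 0.75, 0.0]
wrist_force: [-0.2, 0.2, 0.7]
width: 87.1
gripper_force: 0.0
```

```bash
python3 -c "
from g import *
go(0.5,20,86)
c=grab('scene');cv2.imwrite('pics/s1.png',cv2.resize(c[0][80:290,170:380],(600,600)))"
```

```text
shift [-0.0037  0.0003  0.0935] turn [-0.03 -0.04  0.28] local [ 0.2 23.6] [454.4 -26.5 179.5] F [-0.2  0.2  0.7] 2.3 87.14313925246081
```

View pics/s1.png

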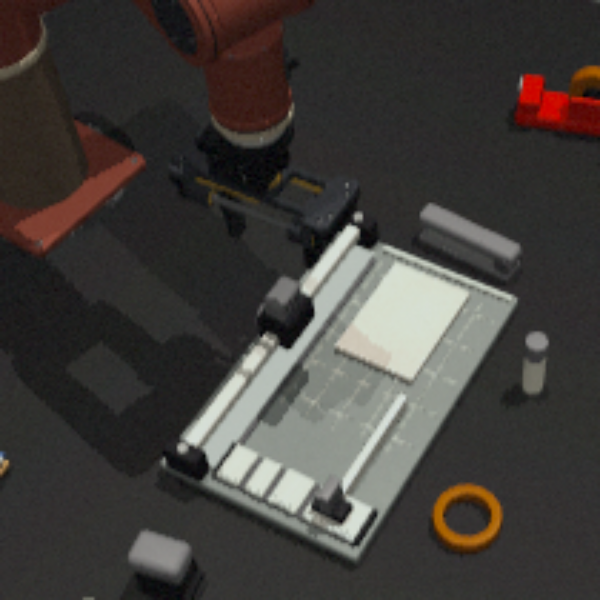

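The gripper is aligned with its closing axis across the cutter rail (fingers at about (235,220) and (315,245) in the crop). Nothing has been disturbed, so I'll descend and close.

Converted, 0.3 degrees / 90 = 0.0033.

Request:
drive_tool([
  [[-0.002,0,0.01],[0,0,0.0033],1],
  [[-0.0035,0,0.03],[0,0,0.0033],1],
  [[-0.0035,0,0.055],[0,0,0.0033],1],
  [[-0.0035,0,0.075],[0,0,0.0033],1],
  [[-0.0035,0,0.088],[0,0,0.0033],1],
  [[-0.0035,0,0.0935],[0,0,0.0033],1],
  [[-0.0035,0,0.0935],[0,0,0.0033],0.55],
  [[-0.0035,0,0.0935],[0,0,0.0033],0.4],
  [[-0.0035,0,0.0935],[0,0,0.0033],0.2],
  [[-0.0035,0,0.0935],[0,0,0.0033],0.2],
  [[-0.0035,0,0.0935],[0,0,0.0033],0.2],
  [[-0.0035,0,0.0935],[0,0,0.0033],0.2],
], squeeze=12)

```text
t: 3.55
ee_pos: [455.3, -30.5, 86.4]
tool_rot: [0.0, 0.664, 0.748, 0.0]
wrist_force: [-0.1, -0.3, -0.3]
width: 46.8
gripper_force: 0.0
```

```bash
python3 -c "
from g import *
go(0.5,145,86)"
```

```text
shift [ 0.1255 -0.0002  0.0003] turn [ 0.03  0.01 -0.02] local [ 0.7 19.5] [455.3 -30.5  86.4] F [-0.1 -0.3 -0.3] 3.55 46.75204941103546
```

Still closing.

Request:
drive_tool([
  [[0,0,0],[0,0,0],0.2],
  [[0,0,0],[0,0,0],0.2],
  [[0,0,0],[0,0,0],0.2],
  [[0,0,0],[0,0,0],0.2],
  [[0,0,0],[0,0,0],0.2],
  [[0,0,0],[0,0,0],0.2],
])

```text
t: 4.15
ee_pos: [455.2, -30.4, 86.0]
tool_rot: [0.0, 0.664, 0.748, 0.0]
wrist_force: [-0.2, -1.1, 0.2]
width: 28.0
gripper_force: 12.0
```

Gripped at 28 mm. Now I'll slide it towards the end stop.

Request:
drive_tool([
  [[0.004,0,0],[0,0,0],0.2],
  [[0.014,0,0],[0,0,0],0.2],
  [[0.028,0,0],[0,0,0],0.2],
  [[0.043,0,0],[0,0,0],0.2],
  [[0.058,0,0],[0,0,0],0.2],
  [[0.073,0,0],[0,0,0],0.2],
  [[0.088,0,0],[0,0,0],0.2],
  [[0.1,0,0],[0,0,0],0.2],
  [[0.109,0,0],[0,0,0],0.2],
  [[0.114,0,0],[0,0,0],0.2],
  [[0.117,0,0],[0,0,0],0.2],
  [[0.119,0,0],[0,0,0],0.2],
])

```text
t: 5.35
ee_pos: [441.3, 88.0, 86.1]
tool_rot: [0.0, 0.664, 0.748, 0.0]
wrist_force: [4.5, -1.8, -4.1]
width: 28.0
gripper_force: 12.0
```

Request:
drive_tool([
  [[0.001,0,0],[0,0,0],0.2],
  [[0.002,0,0],[0,0,0],0.2],
  [[0.003,0,0],[0,0,0],0.2],
  [[0.004,0,0],[0,0,0],0.2],
  [[0.004,0,0],[0,0,0],0.2],
])

```text
t: 5.85
ee_pos: [440.9, 91.7, 86.1]
tool_rot: [0.0, 0.664, 0.748, 0.0]
wrist_force: [5.2, -0.8, -3.9]
width: 27.7
gripper_force: 12.0
```

Request:
drive_tool([
  [[0.001,0,0],[0,0,0],0.2],
  [[0.002,0,0],[0,0,0],0.2],
  [[0.003,0,0],[0,0,0],0.2],
  [[0.003,0,0],[0,0,0],0.2],
])

```text
t: 6.25
ee_pos: [440.6, 94.0, 86.1]
tool_rot: [0.001, 0.664, 0.748, -0.0]
wrist_force: [5.1, -4.9, -3.4]
width: 27.7
gripper_force: 12.0
```

Request:
drive_tool([
  [[0.001,0,0],[0,0,0],0.2],
  [[0.002,0,0],[0,0,0],0.2],
  [[0.002,0,0],[0,0,0],0.2],
])

```text
t: 6.55
ee_pos: [440.5, 94.2, 86.1]
tool_rot: [0.002, 0.664, 0.748, -0.001]
wrist_force: [5.3, -12.3, -5.0]
width: 27.9
gripper_force: 12.0
```

At the end stop (local y ≈ 145, and the force jumped to 12 N). Releasing and lifting.

Request:
drive_tool([
  [[0,0,0],[0,0,0],0.5],
  [[0,0,0],[0,0,0],0.7],
  [[0,0,0],[0,0,0],0.7],
  [[0,0,0],[0,0,0],0.7],
  [[0,0,-0.005],[0,0,0],0.7],
  [[0,0,-0.02],[0,0,0],0.7],
  [[0,0,-0.045],[0,0,0],0.7],
  [[0,0,-0.07],[0,0,0],0.7],
  [[0,0,-0.08],[0,0,0],0.7],
  [[0,0,-0.08],[0,0,0],0.7],
])

```text
t: 7.55
ee_pos: [441.2, 96.8, 167.8]
tool_rot: [0.001, 0.664, 0.748, 0.001]
wrist_force: [0.3, 0.2, 0.0]
width: 61.0
gripper_force: 0.0
```

```bash
python3 -c "
from g import *
go(171,-163,160)"
```

```text
shift [-0.3106  0.1692  0.0085] turn [ 0.21  0.01 -0.01] local [  1.8 147.6] [441.2  96.8 167.8] F [0.3 0.2 0. ] 7.55 61.03111143859872
```

Request:
drive_tool([
  [[-0.01,0.005,0],[0,0,0],0.7],
  [[-0.035,0.02,0],[0,0,0],0.7],
  [[-0.07,0.038,0],[0,0,0],0.7],
  [[-0.105,0.057,0],[0,0,0],0.7],
  [[-0.14,0.076,0],[0,0,0],0.7],
  [[-0.175,0.095,0],[0,0,0],0.7],
  [[-0.21,0.114,0],[0,0,0],0.7],
  [[-0.245,0.133,0],[0,0,0],0.7],
  [[-0.28,0.152,0.002],[0,0,0],0.7],
  [[-0.303,0.165,0.006],[0,0,0],0.7],
  [[-0.311,0.169,0.008],[0,0,0],0.7],
  [[-0.311,0.169,0.008],[0,0,0],0.7],
])

```text
t: 8.75
ee_pos: [643.5, -193.1, 155.3]
tool_rot: [-0.002, 0.665, 0.747, -0.001]
wrist_force: [-1.2, -0.0, 0.2]
width: 60.9
gripper_force: 0.0
```

```bash
python3 -c "
from g import *
go(171,-164,54)
c=grab('scene');cv2.imwrite('pics/s2.png',cv2.resize(c[0][130:290,210:370],(600,600),interpolation=cv2.INTER_CUBIC))"
```

```text
shift [1.000e-04 3.100e-03 1.013e-01] turn [-0.2  -0.11 -0.11] local [ 168.2 -164.2] [ 643.5 -193.1  155.3] F [-1.2 -0.   0.2] 8.75 60.886813674354755
```

View pics/s2.png

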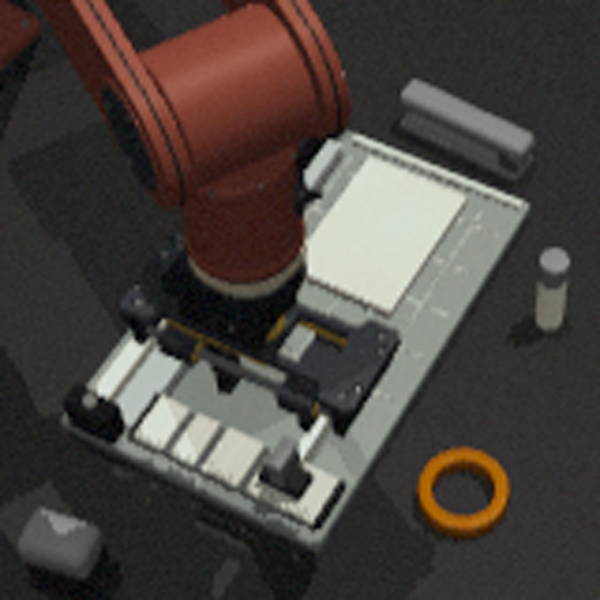

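The stop grip is at (285,455) in the crop, below the open fingers at (225,380) and (300,405). The stop is untouched, so I'll descend.

Converted, -0.2 degrees / 90 = -0.0022.

Request:
drive_tool([
  [[0,0.002,0.01],[-0.0022,0,0],0.7],
  [[0,0.002,0.03],[-0.0022,0,0],0.7],
  [[0,0.002,0.055],[-0.0022,0,0],0.7],
  [[0,0.002,0.08],[-0.0022,0,0],0.7],
  [[0,0.002,0.094],[-0.0022,0,0],0.7],
  [[0,0.002,0.1],[-0.0022,0,0],0.7],
  [[0,0.002,0.1],[-0.0022,0,0],0.5],
  [[0,0.002,0.1],[-0.0022,0,0],0.3],
  [[0,0.002,0.1],[-0.0022,0,0],0.2],
  [[0,0.002,0.1],[-0.0022,0,0],0.1],
  [[0,0.002,0.1],[-0.0022,0,0],0.05],
  [[0,0.002,0.1],[-0.0022,0,0],0.05],
], squeeze=20)

```text
t: 10.0
ee_pos: [646.8, -192.0, 58.4]
tool_rot: [0.001, 0.664, 0.748, 0.001]
wrist_force: [0.4, 0.5, -0.7]
width: 20.9
gripper_force: 0.0
```

Request:
drive_tool([
  [[0,0,0],[0,0,0],0.05],
  [[0,0,0],[0,0,0],0.05],
  [[0,0,0],[0,0,0],0.05],
  [[0,0,0],[0,0,0],0.05],
  [[0,0,0],[0,0,0],0.05],
])

```text
t: 10.5
ee_pos: [646.6, -192.0, 58.2]
tool_rot: [0.001, 0.664, 0.748, 0.001]
wrist_force: [0.1, -0.5, 1.3]
width: 13.7
gripper_force: 20.0
```

```bash
python3 -c "
from g import *
go(100,-164,54)"
```

```text
shift [-0.0005 -0.0715  0.0039] turn [ 0.2   0.01 -0.02] local [ 171.5 -163.5] [ 646.6 -192.    58.2] F [ 0.1 -0.5  1.3] 10.5 13.716473324540642
```

Request:
drive_tool([
  [[0,-0.003,0],[0,0,0],0.05],
  [[0,-0.008,0],[0,0,0],0.05],
  [[0,-0.014,0],[0,0,0],0.05],
  [[0,-0.019,0],[0,0,0],0.05],
  [[0,-0.022,0],[0,0,0],0.05],
  [[0,-0.024,0],[0,0,0],0.05],
  [[0,-0.024,0],[0,0,0],0.05],
])

```text
t: 11.2
ee_pos: [622.1, -194.8, 58.2]
tool_rot: [0.001, 0.664, 0.748, 0.001]
wrist_force: [-1.3, 0.6, 3.0]
width: 13.7
gripper_force: 20.0
```

Request:
drive_tool([
  [[0,-0.002,0],[0,0,0],0.05],
  [[0,-0.004,0],[0,0,0],0.05],
  [[0,-0.004,0],[0,0,0],0.05],
])

```text
t: 11.5
ee_pos: [617.8, -195.4, 58.2]
tool_rot: [0.0, 0.664, 0.748, 0.001]
wrist_force: [-3.5, 0.7, 6.8]
width: 13.5
gripper_force: 20.0
```

Request:
drive_tool([
  [[0,-0.001,0],[0,0,0],0.05],
  [[0,-0.002,0],[0,0,0],0.05],
  [[0,-0.002,0],[0,0,0],0.05],
])

```text
t: 11.8
ee_pos: [616.6, -195.5, 58.2]
tool_rot: [0.001, 0.664, 0.748, 0.001]
wrist_force: [-1.0, 0.7, 6.2]
width: 13.7
gripper_force: 20.0
```

Request:
drive_tool([
  [[0,-0.001,0],[0,0,0],0.05],
  [[0,-0.002,0],[0,0,0],0.05],
  [[0,-0.002,0],[0,0,0],0.05],
])

```text
t: 12.1
ee_pos: [616.1, -195.6, 58.2]
tool_rot: [0.002, 0.664, 0.748, 0.002]
wrist_force: [5.3, 1.6, 0.7]
width: 13.9
gripper_force: 20.0
```

```bash
python3 -c "
from g import *
go(100,-164,54)"
```

```text
shift [-0.0006 -0.0407  0.0039] turn [ 0.36  0.03 -0.01] local [ 140.6 -163.4] [ 616.1 -195.6   58.2] F [5.3 1.6 0.7] 12.1 13.903866248368566
```

The outer notch is located at local x ≈ 140.9. Next I'll push through it and head for the middle notch.

Request:
drive_tool([
  [[0,-0.002,0],[0,0,0],0.05],
  [[0,-0.004,0],[0,0,0],0.05],
  [[0,-0.006,0],[0,0,0],0.05],
  [[0,-0.009,0],[0,0,0],0.05],
  [[0,-0.014,0],[0,0,0],0.05],
  [[0,-0.02,0],[0,0,0],0.05],
  [[0,-0.026,0],[0,0,0],0.05],
  [[0,-0.031,0],[0,0,0],0.05],
  [[0,-0.034,0],[0,0,0],0.05],
  [[0,-0.036,0],[0,0,0],0.05],
  [[0,-0.036,0],[0,0,0],0.05],
], squeeze=30)

```text
t: 13.2
ee_pos: [578.5, -200.0, 58.2]
tool_rot: [0.001, 0.664, 0.748, 0.001]
wrist_force: [-1.6, 1.6, 7.7]
width: 13.6
gripper_force: 30.0
```

Request:
drive_tool([
  [[0,-0.001,0],[0,0,0],0.05],
  [[0,-0.002,0],[0,0,0],0.05],
  [[0,-0.002,0],[0,0,0],0.05],
])

```text
t: 13.5
ee_pos: [576.5, -200.2, 58.1]
tool_rot: [0.001, 0.664, 0.748, 0.001]
wrist_force: [-2.9, 2.3, 8.2]
width: 13.6
gripper_force: 30.0
```

Request:
drive_tool([
  [[0,-0.001,0],[0,0,0],0.05],
  [[0,-0.002,0],[0,0,0],0.05],
  [[0,-0.002,0],[0,0,0],0.05],
])

```text
t: 13.8
ee_pos: [574.0, -200.5, 58.1]
tool_rot: [0.0, 0.664, 0.748, 0.001]
wrist_force: [-2.7, 1.9, 8.6]
width: 13.8
gripper_force: 30.0
```

```bash
python3 -c "
from g import *
go(98,-164,58)"
```

```text
shift [-0.0007 -0.0004  0.0001] turn [ 0.07 -0.03 -0.01] local [  98.4 -163.3] [ 574.  -200.5   58.1] F [-2.7  1.9  8.6] 13.8 13.829416863123155
```

Request:
drive_tool([
  [[0,-0.0005,0],[0,0,0],0.05],
  [[0,-0.001,0],[0,0,0],0.05],
  [[0,-0.001,0],[0,0,0],0.05],
  [[0,-0.001,0],[0,0,0],0.05],
])

```text
t: 14.2
ee_pos: [573.9, -200.5, 58.1]
tool_rot: [0.001, 0.664, 0.748, 0.001]
wrist_force: [0.6, 2.8, 6.3]
width: 13.6
gripper_force: 30.0
```

```bash
python3 - <<'E'
from g import *
go(98,-164,58)
T=grab('top');S=grab('scene')
cv2.imwrite('pics/t3.png',cv2.resize(T[0][175:280,255:405],(780,546),interpolation=cv2.INTER_CUBIC))
cv2.imwrite('pics/s3.png',cv2.resize(S[0][130:290,210:370],(600,600),interpolation=cv2.INTER_CUBIC))
E
```

```text
shift [-0.0007 -0.0002  0.0001] turn [ 0.17 -0.01 -0.01] local [  98.2 -163.3] [ 573.9 -200.5   58.1] F [0.6 2.8 6.3] 14.2 13.608103812515647
```

View pics/t3.png

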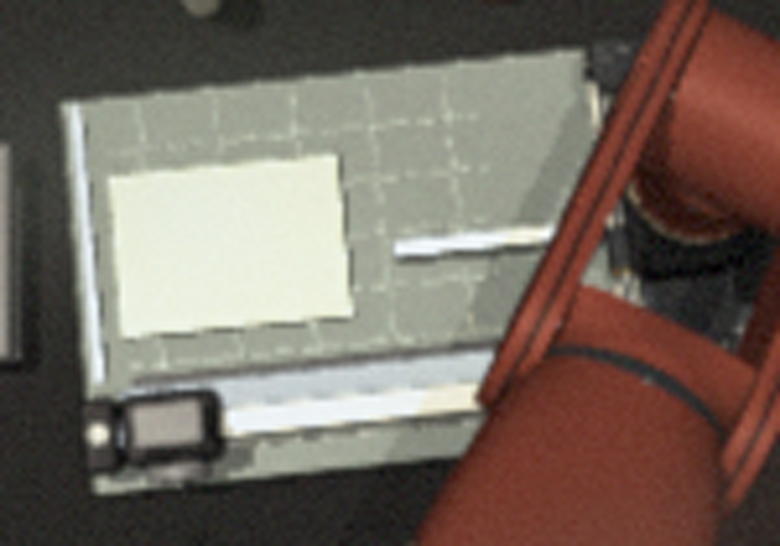

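View pics/s3.png

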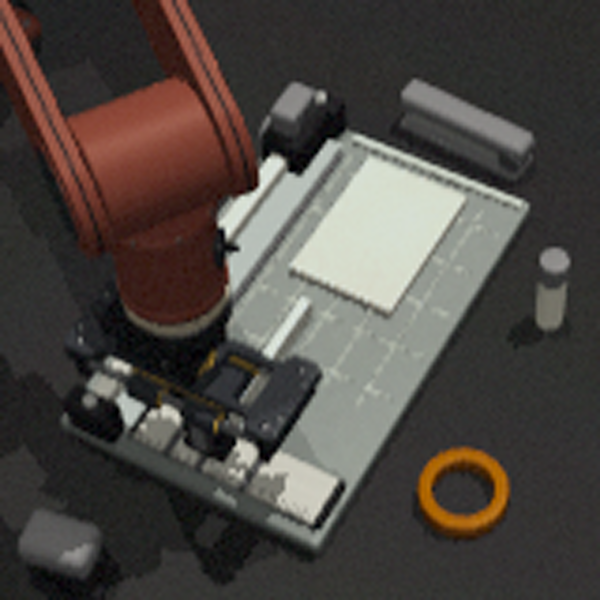

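The head sits at (167,422) in the top crop, tight against the +y bracket. The stop's bar has moved to the middle notch and the cards are unmoved. A 1 mm push moved the stop only 0.1 mm, so it is seated, with almost no push left along the rail.

```bash
python3 -c "
from h import *
print(r.hand_in())"
```

```text
the job is handed in; nothing more can be done
None
```

I've handed in the job: the cutter head is parked at the end stop, and the back stop is clicked into the middle (A6) notch with its grip still pinched.

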